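# Roll a column into its V cradle

## Task

With the fingertips, without gripping or lifting it, push the steel column from the side so that it rolls along the bench, up over the lip and into the white V cradle. Then push on its near end until its far end is fully home against the cradle's end stop, and leave it lying there. Leave everything else on the bench where it is.

Things in the scene. Friction and masses are not known exactly. Their poses are not given: they have to be found in the camera images.
- column: polished steel round bar (packed chromatography column) lying on its side on the bench: barrel 40 mm diameter x 160 mm, on each flat end a central nut 18 mm diameter x 12 mm, 184 mm over all, 0.45 to 0.8 kg. Origin at its middle on its axis, 20 mm above the bench at the start. x axis along the bar, away from the robot, within 0.35 rad of world x; z axis up at the start, it turns as the bar rolls
- near_end (a point): point on the column's axis at the outer face of the nut nearest the robot (column x = -92 mm). The column rolls freely when pushed from the side and soon stops when no longer pushed; pushing at two places along it keeps it square and can turn it
- far_end (a point): point on the column's axis at the outer face of the nut farthest from the robot (column x = +92 mm). It starts 25 to 60 mm short of the end stop along cradle x; rolled in straight it passes beside the stop
- cradle: white slippery plastic V cradle fixed to the bench, to the left (+y) of the column. Origin on the bench below the axis of a seated column, midway along the groove. x axis along the groove, away from the robot (within 0.12 rad of world x); y axis the way the column is rolled in, over 160 to 280 mm; z up. Groove 170 mm long (x -85 to +85 mm), open at the near end
- lip (a point): middle of the lip's top, 10 mm above the bench, at cradle y = -20 mm, on the column's side of the groove. An entry ramp as long as the groove rises to it from the bench at cradle y = -56 mm. Behind the 2 mm wide lip the groove's front side falls at 30 degrees. A column crossing the lip has its axis about 30 mm above the bench
- seat (a point): point on the axis of a seated column, 22.3 mm above the bench, midway along the groove; axes as the cradle's. The groove's back side rises at 60 degrees from the bench at cradle y = +10 mm to 38 mm high at y = +32 mm, with a wall behind it to y = +40 mm. A column dropped in stays by itself and slides along the groove under about 1 to 4 N
- stop (a point): centre of the near face of the end stop, at seated-axis height, at cradle x = +85 mm. The stop is an upright white plate across the far end of the groove, 8 mm thick, 46 mm high, from cradle y = -22 to +40 mm
- rack: red plastic tube rack, loose, 70 x 110 x 22 mm, lying on the left. Bystander, to be left alone; origin at the middle of its underside
- reagent: amber glass bottle with blue cap, loose, 60 mm diameter, 120 mm tall, on the far side. Bystander, to be left alone; origin at the middle of its underside
- dish: clear closed culture dish, loose, 90 mm diameter, 16 mm high, on the far side. Bystander, to be left alone; origin at the middle of its underside
- spanner: steel spanner, loose, 150 mm long, lying on the right. Bystander, to be left alone; origin under it near its middle
- tube: capped plastic tube standing upright, loose, 29 mm diameter (cap 35 mm), 115 mm tall, on the left. Bystander, to be left alone; origin at the middle of its underside
- beaker: open glass beaker, loose, 72 mm across, 90 mm tall, on the right. Bystander, to be left alone; origin at the middle of its underside
- collar: small steel ring, loose, 36 mm outside diameter, 12 mm high, on the left. Bystander, to be left alone; origin at the middle of its underside
Mind the look-alikes: they are no part of the job. Several things have the shape of the column; the one meant has the colours described above.

How it is judged:
By the outcome, as a careful person would: the job done as asked, in the order asked, and still so for the second after the job is handed in, with the robot touching nothing.
It also fails if it takes over 54 s, if anything falls off the work surface, if the arm or the gripper's body presses on something with over 40 N, if the wrist force passes 120 N, or if a joint passes its speed limit or range.

## Robot

A 7-joint arm with a two-finger parallel gripper is mounted at the origin on the work surface. World frame = base frame: x ahead of the robot, y to its left, z up, the work surface at z = 0. Lengths are in m, angles in rad, forces in N, time in s.
With the tool pointing down it reaches from about 0.425 to 0.95 m from the base axis. Payload 4.7 kg.
Tool frame: the origin (TCP) lies between the finger pads; the fingertips stand 25 mm ahead of it and the grasp point (between the pads) lies 6 mm ahead of it; x points along the fingers, z is the direction in which the jaws open and shut, and the axes are right-handed (so a half turn about x gives the same grasp; the last joint's range is limited). The gripper opens to 85 mm and grips with 20 to 120 N. Pads are 22 mm wide; open, the fingers measure 114 mm over their backs; the gripper's body (76 mm by 85 mm) begins 54 mm behind the grasp point. The pads swing forward as they close: fully open they stand 13 mm farther back than shut.
Start: joints at [1.184, 0.469, -0.049, 1.532, 0.024, 1.141, -0.082], TCP at [0.236, -0.632, 0.256] pointing down, gripper open.
Joint ranges: [-2.59, 2.59], [-0.33, 1.99], [-1.39, 1.29], [0.1, 2.45], [-1.04, 4.18], [0.21, 1.99], [-2.66, 2.66]. Speed limits (rad/s): [2.57, 2.57, 3.14, 3.14, 3.14, 3.14, 3.14].

## Interface

Orientations are given as a 3x3 rotation matrix whose columns are the frame's x, y, z axes.
In Python, from rig import * gives the robot as it stands. Calls block until the motion is done:
- movep(position, orientation): joint-space move of the TCP to a pose.
- move_l(position, attitude=None, feed=0.15, until_force=None): straight line of the TCP; attitude=None keeps the orientation; feed is the mean speed in m/s. With until_force (N) it stops when the force on the tool has changed by that much, and returns True; else False.
- move_joints(angles): joint-space move.
- command_gripper(opening, newtons=None): finger opening in m; newtons is the grip in N (None keeps the last); returns when the fingers have stopped.
- sleep(seconds).
- inverse_kinematics(position, orientation): joint angles nearest the present ones, or None.
- sense(): the state.
- camera(name): name is "scene" or "top"; returns (picture, depth): 384x512x3 uint8, red, green, blue; 384x512 float32, m along the optical axis (not along the pixel's ray), 0 where there is no reading.
- camera_params(name): a dict with "K" (3x3 intrinsics, pixels), "dist" ([k1, k2, p1, p2, k3] as OpenCV has them; the pictures are not rectified), "position" and "rotation" of the camera in the world. Camera axes: x right, y down, z forward; pixel columns grow to the right and rows downward; lengths in m; the calibration is good to about 2 mm. A picture is of the moment at which its call begins. camera_params takes no time and is no camera call.
A pose or a line that the arm cannot do raises Unreachable and nothing moves.
- finish_job(): hands the job in, once; it reports no verdict.
The state is a dict: "time_s": time; "joint_pos": joint angles; "qd": joint speeds; "joint_efforts": joint torques, N m; "position": TCP position; "tcp_rot": TCP orientation; "wrist_force": force on the tool from outside, world axes, zero at the start; "ft_torque": the same for the moment, N m; "finger_gap": finger opening in m.
Only numpy, scipy, OpenCV 4.12 (cv2) and the standard library are available. Lean on these libraries where they do the work, as an engineer would, in place of code of your own. Each camera call takes 0.05 s, during which the arm holds its last target. There are 200 camera calls.

## Working session

There is one attempt and no reset: what is moved stays moved. The work goes in short steps, each a Python script; the robot and the scene stay as the last script left them, time stands still between calls to the robot, and variables do not carry over. Pictures are saved under pics/ and viewed, about 8 in all and at most 12, crops included, and the job is handed in when it is done.

```bash
ls; mkdir -p pics; python3 - <<'E'
from rig import *
import cv2,numpy as np
for n in("scene","top"):
    p,d=camera(n); cv2.imwrite(f"pics/{n}0.png",p[:,:,::-1]); np.save(n+"0.npy",d)
    c=camera_params(n); print(n,c)
a=[cv2.imread(f"pics/{n}0.png") for n in("scene","top")]
s=sense();print(s)
E
```

```text
pics
scene {'K': array([[365.05260547,   0.        , 252.62554511],
       [  0.        , 365.05260547, 192.67501889],
       [  0.        ,   0.        ,   1.        ]]), 'dist': array([-0.06322183,  0.        ,  0.        ,  0.        ,  0.        ]), 'position': array([1.22640962, 0.42545936, 0.69644423]), 'rotation': array([[-0.55026738,  0.50689312, -0.66352481],
       [ 0.83492104,  0.34412317, -0.42951845],
       [ 0.01061431, -0.79034082, -0.61257549]])}
top {'K': array([[393.39794355,   0.        , 258.46505475],
       [  0.        , 393.39794355, 194.43316022],
       [  0.        ,   0.        ,   1.        ]]), 'dist': array([-0.02452951,  0.        ,  0.        ,  0.        ,  0.        ]), 'position': array([ 0.31473029, -0.02503649,  1.1336214 ]), 'rotation': array([[ 0.02740976, -0.98350049,  0.1788169 ],
       [-0.99962374, -0.02715312,  0.00388295],
       [ 0.00103656, -0.17885605, -0.98387471]])}
{'time_s': 0.1, 'joint_pos': array([ 1.18408343,  0.46939894, -0.0485807 ,  1.53353594,  0.02412268,
        1.14097545, -0.08229807]), 'qd': array([ 0.00071917, -0.00108001,  0.00046153, -0.0036864 ,  0.00079443,
        0.00056828,  0.00012413]), 'joint_efforts': array([ 9.90546359e-04, -5.11513317e+01, -4.67943249e-02, -2.38388729e+01,
        1.08025933e-02,  4.34953894e-03,  1.20386730e-06]), 'position': array([ 0.23624616, -0.63182215,  0.25535686]), 'tcp_rot': array([[-6.84867641e-04,  9.36655608e-01,  3.50251057e-01],
       [ 1.59020916e-03,  3.50251716e-01, -9.36654262e-01],
       [-9.99998501e-01, -8.45117547e-05, -1.72935440e-03]]), 'wrist_force': array([ 0.1389969 ,  0.2115787 , -0.30862535]), 'ft_torque': array([-0.04811889,  0.02976038, -0.00336345]), 'finger_gap': 0.08573760560745738}
```

View pics/top0.png

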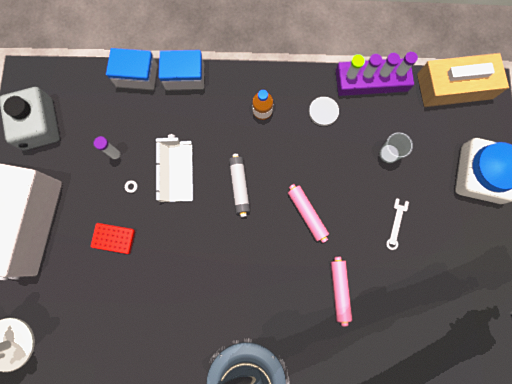

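View pics/scene0.png

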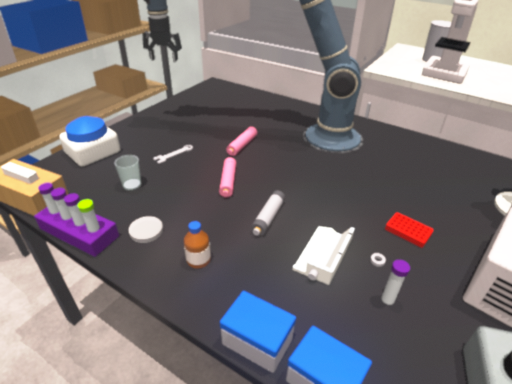

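The top view shows three bar-shaped candidates. The steel/grey one is at (239,185), and two pink ones are at (309,213) and (342,291). Only the first is steel-coloured and lies right of the white cradle at (174,170), so it fits the description. I'll confirm that in a crop.

```bash
cat > h.py <<'E'
from rig import *
import cv2,numpy as np
def ray(n,uv):
    c=camera_params(n); q=cv2.undistortPoints(np.array(uv,float).reshape(-1,1,2),c["K"],c["dist"])[:,0]
    return c["position"],np.c_[q,np.ones(len(q))]@c["rotation"].T
def onplane(n,uv,z):
    o,r=ray(n,uv); return o+r*((z-o[2])/r[:,2])[:,None]
def proj(n,P):
    c=camera_params(n);R=c["rotation"].T
    return cv2.projectPoints(np.array(P,float).reshape(-1,3),cv2.Rodrigues(R)[0],-R@c["position"],c["K"],c["dist"])[0][:,0]
def cloud(n,d):
    v,u=np.mgrid[:384,:512]; o,r=ray(n,np.c_[u.ravel(),v.ravel()]); return (o+r*d.reshape(-1,1)).reshape(384,512,3)
E
python3 - <<'E'
import cv2
im=cv2.imread("pics/top0.png")[125:225,145:265]
cv2.imwrite("pics/crop.png",cv2.resize(im,None,fx=6,fy=6,interpolation=cv2.INTER_CUBIC))
im=cv2.imread("pics/scene0.png")[180:290,240:365]
cv2.imwrite("pics/crops.png",cv2.resize(im,None,fx=6,fy=5.45,interpolation=cv2.INTER_CUBIC))
E
```

```text
(no output)
```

View pics/crop.png

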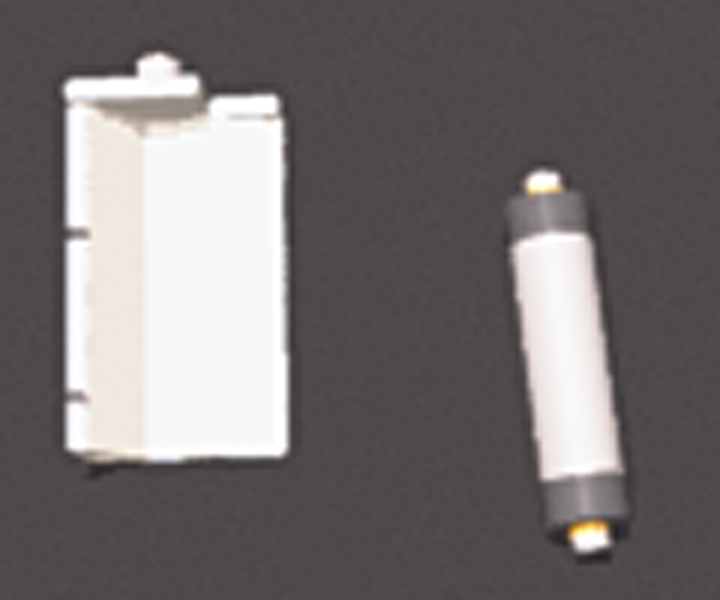

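View pics/crops.png

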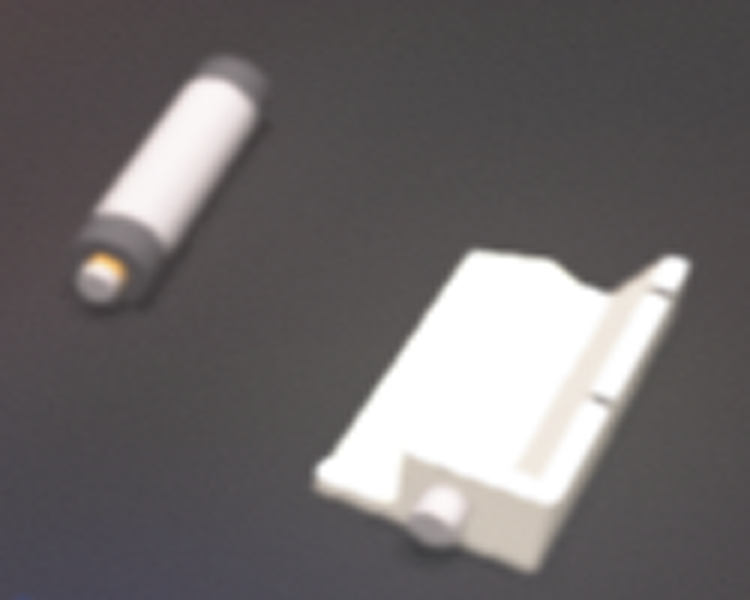

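The enlarged crops confirm it: a polished steel barrel with dark end bands and nuts. Its ends are at about (235.5,154) and (243.5,217) in the top view. The cradle's corners show clearly in both views.

```bash
python3 - <<'E'
from h import *
T=lambda a:np.array(a,float)/6+[145,125]-0.42
S=lambda a:np.array(a,float)/[6,5.4545]+[240,180]-0.42
from scipy.optimize import least_squares
M=[[-85,-56,0],[-85,40,38],[93,40,46],[93,-22,46]]
Mt=np.array(M+[[85,-22,46]])/1e3; Ms=np.array(M)/1e3
pt=T([[287,458],[66,457],[66,78],[200,78],[203,101]]); ps=S([[472,250],[690,260],[548,503],[405,455]])
def w(p,m): c,s=np.cos(p[2]),np.sin(p[2]); return np.c_[p[0]+c*m[:,0]-s*m[:,1],p[1]+s*m[:,0]+c*m[:,1],m[:,2]]
for sel in("t","s","ts"):
    f=lambda p:np.concatenate(([(proj("top",w(p,Mt))-pt).ravel()] if "t" in sel else [])+([(proj("scene",w(p,Ms))-ps).ravel()] if "s" in sel else []))
    r=least_squares(f,[.5,.1,0]); print(sel,r.x.round(4),r.fun.round(1))
# cloud check
for n in("top","scene"):
    C=cloud(n,np.load(n+"0.npy")); im=cv2.imread(f"pics/{n}0.png")
    P=C.reshape(-1,3); 
    print(n,"bench z",np.median(P[(abs(P[:,0]-.5)<.05)&(abs(P[:,1]+.0-.1)<.4)][:,2]).round(4))
    q=P[(P[:,2]>.034)&(P[:,2]<.06)&(P[:,0]>.35)&(P[:,0]<.75)&(P[:,1]>.1)&(P[:,1]<.3)]
    print(" wall",q.min(0).round(3),q.max(0).round(3),len(q))
    q=P[(P[:,2]>.02)&(P[:,2]<.06)&(P[:,0]>.35)&(P[:,0]<.75)&(P[:,1]>-.06)&(P[:,1]<.1)]
    if len(q):
        r=cv2.minAreaRect(q[:,:2].astype(np.float32)*1000); print(" col z>20",len(q),r,q[:,2].max())
im=cv2.imread("pics/top0.png"); m=(im.max(2)>95).astype(np.uint8); m[:,:215]=0;m[:,262:]=0;m[:145]=0;m[225:]=0
g=im[145:225,215:262].max(2);print(g[[5,20,40,60]].tolist())
print("nuts top",onplane("top",T([[543,172],[591,550]]),.02).round(4).tolist(), "scene far",onplane("scene",S([[98,284]]),.02).round(4))
print("barrel sides", onplane("top",T([[511,240],[592,235],[540,470],[622,470]]),.02).round(4).tolist())
E
```

```text
t [0.5774 0.2335 0.0563] [-0.4  0.2  0.3 -0.9  0.8  1.1 -0.1  0.5 -0.7 -0.7]
s [0.5774 0.2355 0.0731] [ 0.   0.8 -0.6  0.7  0.8  0.1 -0.4 -1.2]
ts [0.5773 0.2345 0.0648] [-0.5  0.   0.2 -0.8  0.2  1.2 -0.8  0.4 -1.3 -0.8  0.   0.6 -0.7  0.7
  0.1 -0.2 -1.  -1.6]
top bench z 0.0002
 wall [0.493 0.218 0.034] [0.684 0.281 0.05 ] 290
 col z>20 824 ((604.6393432617188, 29.148033142089844), (79.63041687011719, 301.2084655761719), 83.37537384033203) 0.05986697084832748
scene bench z 0.0015
 wall [0.489 0.22  0.034] [0.674 0.282 0.05 ] 377
 col z>20 634 ((548.2776489257812, 38.53337097167969), (178.82118225097656, 40.299415588378906), 9.339736938476562) 0.04580642696740722
[[82, 82, 80, 81, 79, 78, 79, 80, 80, 80, 81, 77, 78, 79, 80, 80, 79, 79, 80, 80, 78, 80, 80, 80, 79, 80, 78, 81, 79, 80, 78, 79, 79, 80, 82, 78, 80, 78, 81, 78, 80, 79, 80, 80, 79, 80, 79], [80, 80, 81, 79, 78, 80, 81, 80, 80, 80, 80, 80, 80, 75, 62, 115, 195, 249, 250, 252, 251, 252, 250, 249, 248, 245, 239, 218, 144, 73, 75, 81, 77, 79, 79, 80, 78, 80, 83, 80, 77, 78, 81, 79, 77, 79, 80], [79, 77, 81, 81, 77, 78, 80, 78, 79, 78, 80, 80, 79, 80, 79, 77, 76, 114, 219, 236, 240, 244, 246, 247, 248, 247, 246, 244, 241, 233, 205, 103, 67, 80, 78, 79, 81, 80, 78, 79, 78, 80, 80, 80, 77, 79, 80], [75, 79, 79, 78, 79, 79, 79, 80, 79, 79, 79, 78, 81, 78, 80, 78, 80, 79, 77, 73, 104, 118, 125, 125, 128, 133, 151, 156, 142, 128, 122, 119, 106, 92, 64, 70, 79, 81, 80, 78, 81, 79, 80, 80, 78, 79, 79]]
nuts top [[0.638, 0.0513, 0.02], [0.4528, 0.0214, 0.02]] scene far [[0.6301 0.0515 0.02  ]]
barrel sides [[0.6033, 0.0656, 0.02], [0.6069, 0.0263, 0.02], [0.4905, 0.0471, 0.02], [0.4916, 0.008, 0.02]]
```

Estimates: column centre at about (0.547, 0.037), yaw 0.16. Cradle at (0.5775, 0.2345), yaw about 0.063. Next I'll go down behind the column with the jaw axis along it, touch the bench to get the tip height, then roll it while straightening.

```bash
cat >> h.py <<'E'
CR=np.array([.5775,.2345]); CY=.063
def att(yaw,sgn=1):
    z=sgn*np.array([np.cos(yaw),np.sin(yaw),0]); x=np.array([0,0,-1.]); return np.c_[x,np.cross(z,x),z]
def c2w(x,y):
    c,s=np.cos(CY),np.sin(CY); return CR+[c*x-s*y,s*x+c*y]
E
python3 - <<'E'
from h import *
C=np.array([.5465,.037]);yaw=.16
u=np.array([np.cos(yaw),np.sin(yaw)]);n=np.array([-u[1],u[0]])
p=C+.012*u-.046*n
for s in(1,-1):
    q=[inverse_kinematics([*p,z],att(yaw,s)) for z in(.15,.035)]; print(s,[None if a is None else a.round(2) for a in q])
q0=sense()["joint_pos"]
s=min((s for s in(1,-1) if inverse_kinematics([*p,.15],att(yaw,s)) is not None),key=lambda s:abs(inverse_kinematics([*p,.15],att(yaw,s))-q0).max())
movep([*p,.15],att(yaw,s)); move_l([*p,.045],feed=.12)
h=move_l([*p,.005],feed=.025,until_force=4); S=sense(); print(s,h,S["position"],S["wrist_force"],S["time_s"])
zt=S["position"][2]; move_l([*p,zt+.010],feed=.05)
np.save("st.npy",[s,zt])
pic,d=camera("top"); cv2.imwrite("pics/a.png",cv2.resize(pic[100:280,130:330,::-1],None,fx=3,fy=3))
print(sense()["position"],sense()["time_s"])
E
```

```text
1 [array([ 0.43,  0.49, -0.65,  1.88,  0.37,  0.9 , -0.24]), array([ 0.36,  0.65, -0.57,  1.94,  0.53,  0.7 , -0.37])]
-1 [array([-0.83,  0.66,  1.11,  1.95, -0.71,  1.  , -2.36]), array([-0.7 ,  0.78,  0.91,  2.  , -0.88,  0.81, -2.25])]
1 True [ 0.56563636 -0.00651338  0.01193142] [-2.0924265  -0.53428084  6.32542433] 4.8583
[ 0.5657273  -0.00656909  0.02203652] 5.275
```

View pics/a.png

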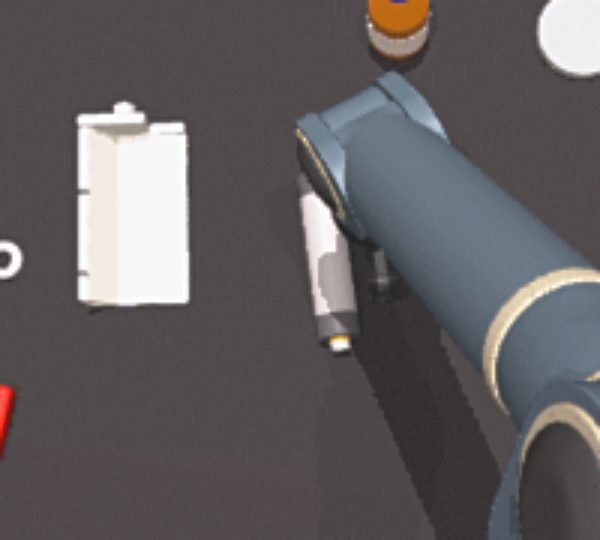

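The fingers are down behind the column at about crop (380,270), and the column is undisturbed at about (328,265). Now rolling it.

```bash
python3 - <<'E'
from h import *
s,zt=np.load("st.npy")
move_l([*c2w(-.036,-.080),zt+.011],att(CY,s),feed=.06)
print(sense()["wrist_force"])
p,_=camera("scene"); cv2.imwrite("pics/b0.png",p[:,:,::-1])
move_l([*c2w(-.038,-.050),zt+.014],feed=.04); print(sense()["wrist_force"])
move_l([*c2w(-.038,-.038),zt+.015],feed=.03); print(sense()["wrist_force"])
p1,_=camera("scene"); 
f=lambda p:cv2.resize(p[150:310,210:390,::-1],None,fx=2.2,fy=2.2)
cv2.imwrite("pics/b.png",np.hstack([f(p),f(p1)])); print(sense()["time_s"],sense()["position"])
E
```

```text
[ 0.03946492 -5.09129586  2.27223311]
[-0.8327829   0.26135305  0.46055148]
[-0.13508971 -0.18350444  0.9090686 ]
9.65 [0.54193441 0.19409851 0.02689466]
```

View pics/b.png

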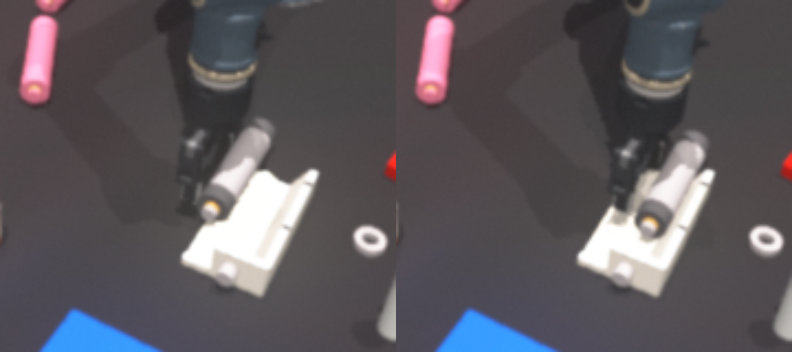

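The right panel shows the column lying in the groove, far nut at about (648,228), short of the stop. Next I back off, close the fingers and go to the near end.

```bash
python3 - <<'E'
from h import *
s,zt=np.load("st.npy")
move_l([*c2w(-.045,-.075),zt+.02],feed=.1)
move_l([*c2w(-.045,-.075),.15],feed=.2)
p,_=camera("scene"); cv2.imwrite("pics/c1.png",p[:,:,::-1])
command_gripper(0.0,30)
for X in(-.20,-.19,-.18):
  for yy in(CY+np.pi/2,CY-np.pi/2,CY,CY+np.pi):
    q=[inverse_kinematics([*c2w(X,0),z],att(yy)) for z in(.13,.038)]
    print(X,round(yy,2),[None if a is None else a.round(2).tolist() for a in q])
t,_=camera("top")
cv2.imwrite("pics/c.png",np.hstack([cv2.resize(p[180:290,260:370,::-1],(440,440)),cv2.resize(t[120:230,140:230,::-1],(360,440))]))
print(sense()["time_s"],sense()["joint_pos"].round(2))
E
```

```text
-0.2 1.63 [[0.23, 0.46, -1.05, 2.16, 0.55, 0.82, 0.47], [0.06, 0.6, -0.86, 2.22, 0.78, 0.66, 0.27]]
-0.2 -1.51 [[-0.34, 0.28, -0.33, 2.19, 0.14, 0.7, -2.27], [-0.45, 0.45, -0.22, 2.25, 0.21, 0.47, -2.34]]
-0.2 0.06 [[-0.04, 0.34, -0.69, 2.17, 0.32, 0.73, -0.88], [-0.18, 0.5, -0.54, 2.23, 0.5, 0.53, -1.05]]
-0.2 3.2 [[0.31, 0.53, -1.17, 2.16, 0.65, 0.88, 1.95], [0.27, 0.8, -1.18, 2.21, 1.03, 0.88, 1.62]]
-0.19 1.63 [[0.23, 0.47, -1.04, 2.14, 0.56, 0.83, 0.48], [0.07, 0.61, -0.86, 2.2, 0.78, 0.67, 0.28]]
-0.19 -1.51 [[-0.34, 0.29, -0.32, 2.17, 0.14, 0.7, -2.26], [-0.44, 0.46, -0.22, 2.23, 0.21, 0.48, -2.33]]
-0.19 0.06 [[-0.04, 0.35, -0.68, 2.15, 0.32, 0.74, -0.87], [-0.17, 0.5, -0.54, 2.21, 0.5, 0.54, -1.03]]
-0.19 3.2 [[0.31, 0.54, -1.17, 2.14, 0.66, 0.89, 1.95], [0.27, 0.81, -1.18, 2.19, 1.03, 0.9, 1.64]]
-0.18 1.63 [[0.23, 0.48, -1.03, 2.12, 0.57, 0.84, 0.48], [0.08, 0.62, -0.86, 2.18, 0.78, 0.68, 0.3]]
-0.18 -1.51 [[-0.34, 0.3, -0.31, 2.15, 0.14, 0.71, -2.25], [-0.43, 0.46, -0.22, 2.21, 0.21, 0.49, -2.31]]
-0.18 0.06 [[-0.04, 0.36, -0.67, 2.13, 0.33, 0.75, -0.86], [-0.17, 0.51, -0.54, 2.19, 0.5, 0.55, -1.02]]
-0.18 3.2 [[0.31, 0.56, -1.17, 2.12, 0.67, 0.91, 1.95], [0.28, 0.82, -1.18, 2.17, 1.03, 0.91, 1.65]]
11.7917 [ 0.12  0.47 -0.62  1.89  0.35  0.89 -0.61]
```

View pics/c.png

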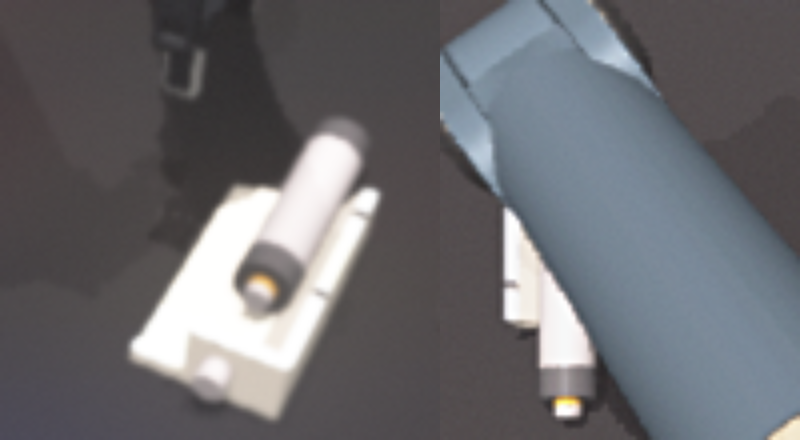

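The column is seated in the groove, with its near nut at top pixel ≈(171.8,223.8) and its far end short of the stop. Next is the axial push.

```bash
python3 - <<'E'
from h import *
def w2c(p): d=np.array(p[:2])-CR; c,s=np.cos(CY),np.sin(CY); return np.array([c*d[0]+s*d[1],-s*d[0]+c*d[1]])
N=onplane("top",[[171.75-.4,223.75-.4]],.0223)[0]; print("near nut cradle xy",w2c(N))
y=w2c(N)[1]; y=y if abs(y)<.006 else 0
X0=min(-.18,w2c(N)[0]-.03)
movep([*c2w(X0,y),.15],att(CY+np.pi/2)); move_l([*c2w(X0,y),.037],feed=.12)
print(sense()["wrist_force"])
print("contact",move_l([*c2w(-.12,y),.037],feed=.04,until_force=15),w2c(sense()["position"]))
print("home",move_l([*c2w(-.085,y),.037],feed=.02,until_force=15),w2c(sense()["position"]),sense()["wrist_force"])
t,_=camera("scene"); cv2.imwrite("pics/d.png",cv2.resize(t[170:300,250:380,::-1],(520,520)))
print(sense()["time_s"])
E
```

```text
near nut cradle xy [-0.15130089 -0.00090709]
[-0.33997737  0.20117453  0.61743975]
contact False [-0.1199591  -0.00105038]
home True [-0.10897941 -0.00107861] [0.15307512 0.19583581 0.19700254]
16.5833
```

View pics/d.png

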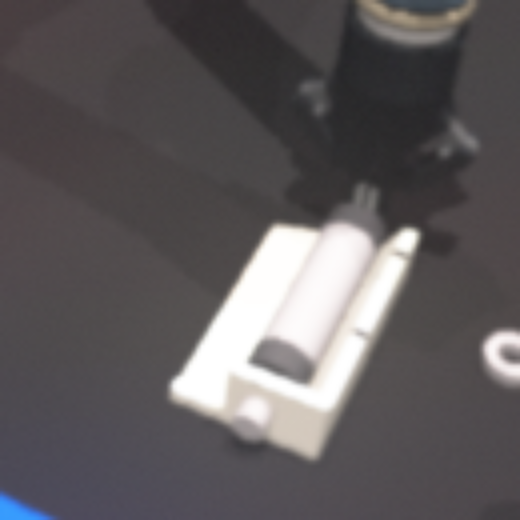

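The column is against the stop and the TCP is at −109 mm, where −110 mm was expected. The residual force is about zero, so it may have bounced slightly. I'll press again slowly, then retreat and check.

```bash
python3 - <<'E'
from h import *
def w2c(p): d=np.array(p[:2])-CR; c,s=np.cos(CY),np.sin(CY); return np.array([c*d[0]+s*d[1],-s*d[0]+c*d[1]])
y=-.001
for k in range(2):
    h=move_l([*c2w(-.09,y),.037],feed=.006,until_force=12); S=sense(); print(h,w2c(S["position"]),S["wrist_force"],S["time_s"])
    sleep(.2); print(sense()["wrist_force"],w2c(sense()["position"]))
move_l([*c2w(-.16,y),.037],feed=.06); move_l([*c2w(-.17,y),.2],feed=.2)
movep([.45,-.30,.3],att(-.5)); sleep(.3)
im=[]
for n,(a,b,c,d) in {"top":(120,220,140,240),"scene":(180,290,250,360)}.items():
    p,_=camera(n); cv2.imwrite(f"pics/end_{n}.png",p[:,:,::-1]); im.append(cv2.resize(p[a:b,c:d,::-1],(400,400),interpolation=cv2.INTER_CUBIC))
    o=cv2.imread(f"pics/{n}0.png"); df=(cv2.absdiff(o,p[:,:,::-1].copy()).max(2)>60).astype(np.uint8)
    print(n,[r[:5].tolist() for r in cv2.connectedComponentsWithStats(df)[2][1:] if r[4]>15])
cv2.imwrite("pics/e.png",np.hstack(im)); print(sense()["time_s"])
E
```

```text
True [-0.10892432 -0.00123579] [ 0.14801189  0.18654615 -0.72447876] 18.0
[ 0.51919408 -0.28079383 -0.12435758] [-0.10935552 -0.00146974]
True [-0.10888154 -0.00160502] [-0.24518403  1.12587097 -0.14558903] 19.5
[ 0.42156487 -0.2914224  -0.25288321] [-0.10933857 -0.00185845]
top [[164, 143, 16, 62, 333], [427, 142, 69, 242, 12333], [420, 144, 15, 47, 112], [230, 153, 19, 58, 606], [394, 198, 15, 21, 187], [240, 212, 7, 5, 28], [337, 262, 13, 64, 436], [251, 379, 7, 5, 20]]
scene [[142, 0, 18, 60, 580], [161, 0, 14, 52, 311], [169, 0, 42, 88, 2063], [300, 0, 11, 5, 37], [331, 0, 11, 6, 50], [304, 7, 20, 51, 300], [322, 59, 4, 10, 21], [234, 127, 22, 14, 108], [256, 193, 27, 32, 422], [331, 224, 13, 10, 72], [254, 227, 7, 7, 41], [312, 254, 17, 12, 130]]
23.9917
```

View pics/e.png

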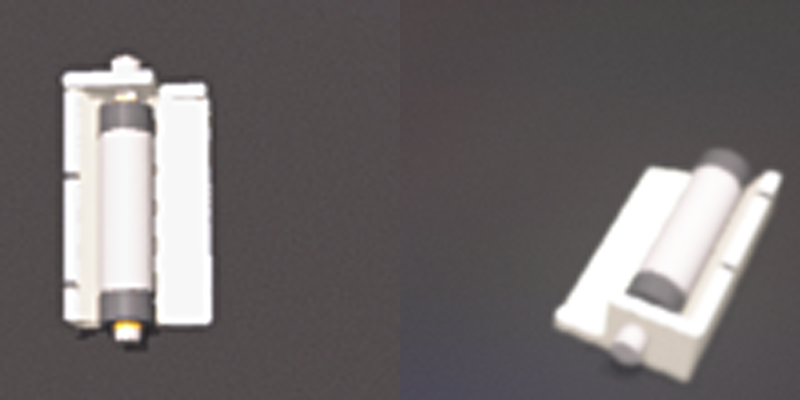

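The slow presses stopped hard at the same spot each time (−108.9 mm). The picture shows the column seated, far nut at the stop. The differences near the pink bar and the spanner are probably shadow, so I'll check those and then hand in.

```bash
python3 - <<'E'
from h import *
print(onplane("top",[[127/4+139.6,341/4+119.6]],.0223), "expected near end", c2w(-.099,0))
for n in("top","scene"):
    a,b=cv2.imread(f"pics/{n}0.png"),cv2.imread(f"pics/end_{n}.png"); 
    for nm,lo,hi in(("pink",(160,60,60),(178,255,255)),("red",(0,180,80),(5,255,255)),("amber",(8,150,60),(15,255,255))):
        r=[]
        for i in(a,b):
            m=cv2.inRange(cv2.cvtColor(i,cv2.COLOR_BGR2HSV),lo,hi); _,_,st,ce=cv2.connectedComponentsWithStats(m); r.append([(ce[k].round(1).tolist(),int(st[k,4])) for k in range(1,len(st)) if st[k,4]>40])
        print(n,nm,r)
a,b=cv2.imread("pics/top0.png"),cv2.imread("pics/end_top.png")
cv2.imwrite("pics/f.png",np.hstack([cv2.resize(i[130:340,270:420],None,fx=2.5,fy=2.5) for i in(a,b)]))
E
```

```text
[[0.47956143 0.22759905 0.0223    ]] expected near end [0.4786964  0.22826712]
top pink [[([312.8, 209.9], 223), ([303.7, 215.2], 325), ([341.0, 294.6], 718)], [([313.4, 211.2], 237), ([304.2, 216.1], 328), ([341.4, 293.9], 940)]]
top red [[([112.2, 238.1], 990)], [([111.9, 238.1], 965)]]
top amber [[([261.8, 103.6], 197)], [([261.7, 103.7], 198)]]
scene pink [[([234.3, 160.2], 978)], [([233.6, 159.4], 1080)]]
scene red [[([408.9, 229.0], 908)], [([408.9, 228.9], 905)]]
scene amber [[([196.2, 241.3], 369)], [([196.2, 241.3], 372)]]
```

View pics/f.png

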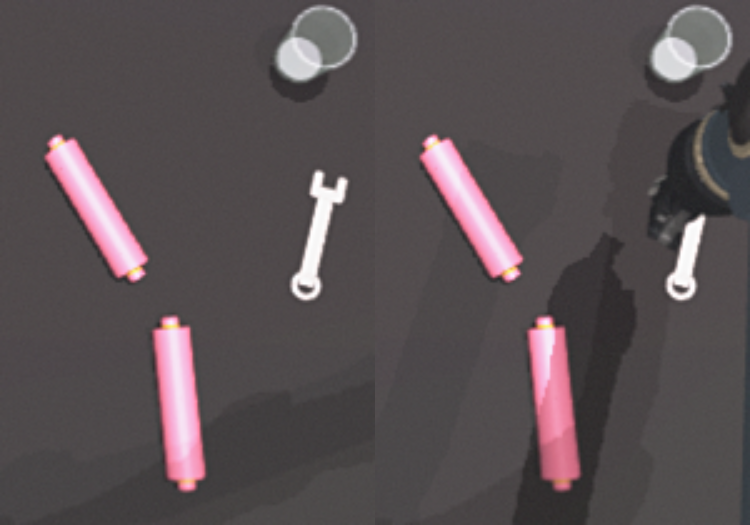

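The differences are only shadows and the arm; the pink bars and the spanner have not moved. The measured near end is within about 1 mm of where it should be with the column home. Handing in.

```bash
python3 -c "
from rig import *
finish_job()"
```

```text
the job is handed in; nothing more can be done
```

The steel column is in the white V cradle with its far end against the end stop, and I handed the job in at about 24 s of the 54 s allowed. I rolled it there with both fingertips of the open gripper, squaring it to the groove on the way over the lip. Then I pushed its near nut with the closed fingers until it reached the stop.

- **Fully home:** two slow 12 N presses stopped at the same place, 108.9 mm on the near side of the cradle's middle, against about 110 mm expected. The force reading taken just after each stop was near zero, so I relied on the repeated position.
- **Final picture:** the near end is within about 1 mm of where it should be, with the column lying in the groove and its far nut at the stop.
- **Bystanders:** the rack and bottle are where they were (at most 0.3 px shift), and the spanner, beaker and pink bars look unmoved in before/after crops. An automatic comparison flagged one pink bar and the spanner, but the crops show only shadow and the arm in view. It flagged nothing at the dish, tube or collar, which I didn't check separately.

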